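# Refit the keyed drive pulley on a gearmotor's shaft

### The arm

A 6-joint arm with a two-finger parallel gripper is mounted at the origin on a cart in front of the work surface, level with it; the furniture and walls round the work are solid. World frame = base frame: x ahead of the robot, y to its left, z up, the work surface at z = 0. Lengths are in m, angles in rad, forces in N, time in s.
With the tool pointing down it reaches from about 0.35 to 0.975 m from the base axis. Payload 4.9 kg.
Tool frame: the origin (TCP) lies midway between the tips of the shut fingers; the grasp point (between the pads) lies 19 mm behind it; z points along the fingers, y is the line along which they close (so a half turn about z gives the same grasp; the last joint's range is limited). The gripper opens to 85 mm and grips with 20 to 120 N. Pads are 22 mm wide; open, the fingers measure 114 mm over their backs; the gripper's body (76 mm by 85 mm) begins 54 mm behind the grasp point. The pads swing forward as they close: fully open they stand 13 mm farther back than shut.
Start: joints at [1.153, 0.053, 1.613, -0, 1.476, -0.119], TCP at [0.184, 0.597, 0.231] pointing down, gripper open.
Joint ranges: [-3.01, 3.01], [-1.01, 2.22], [0.06, 2.58], [-1.02, 4.17], [0.09, 2.62], [-3.14, 3.14]. Speed limits (rad/s): [2.57, 2.57, 3.14, 3.14, 3.14, 3.14].

### API

Orientations are given as a unit quaternion [w, x, y, z].
In Python, from plant import manip gives the robot as it stands.
- The arm moves only by the tool carry_out, never from a script. Its argument "moves" is a list of rows, each a list of 7 numbers: the opening, from 0 (shut) to 1 (fully open), then the shift along the tool's x, y, z normalised to -1 to 1, where 1 is 0.4 m, then the turn, a rotation vector about the tool's x, y, z normalised to -1 to 1, where 1 is 0.5 rad. In form: [[grip, dx, dy, dz, rx, ry, rz], ...]. A call has 1 to 8 rows; each row is the pose to reach, as a shift and turn from the pose commanded when the call began, along the tool's axes at that moment; what a row does not reach only later rows make up. A row lasts 1/12 s, in which the tool goes at most 41.7 mm and 7.16 degrees, less where a joint would pass 70% of its speed; a pose out of reach is approached as far as the arm can. A call with a number of a shift or a turn outside -1 to 1 is refused whole. A call with a gripper value outside its range is refused whole. The fingers move at their own pace and stop on an object; the grip force is fixed at half the most. Time passes only in rows, so rows that repeat a pose let the fingers close. It gives the time, the measured TCP pose, the force and the opening at its end, in the units of the state.
- manip.state(): the state, without advancing time (a new reading comes with each control period).
- manip.grab_frame(name): name is "scene" or "top" or "wrist"; returns the picture (400x640x3 uint8, red, green, blue); there is no depth.
- manip.camera_info(name): a dict with "intrinsics" (3x3 intrinsics, pixels), "extrinsics" (4x4, takes a point from world to camera coordinates). Camera axes: x right, y down, z forward; pixel columns grow to the right and rows downward; lengths in m; the calibration is good to about 2 mm. A picture is of the moment at which its call begins: read the wrist's pose just before it. camera_info takes no time and is no camera call; for the wrist camera it gives the pose at the moment of the call.
- manip.job_done(): hands the job in, once; it reports no verdict.
The state is a dict: "time": time; "joint_pos": joint angles; "joint_vel": joint speeds; "joint_efforts": joint torques, N m; "tool_pos": TCP position; "tool_rot": TCP orientation; "contact_force": force on the tool from outside, world axes, zero at the start; "ft_torque": the same for the moment, N m; "gripper_width": opening from 0.0 (shut) to 1.0 (fully open).
Only numpy, scipy, OpenCV 4.12 (cv2) and the standard library are available. Lean on these libraries where they do the work, as an engineer would, in place of code of your own. Each camera call takes 0.05 s, during which the arm holds its last target. There are 200 camera calls.

### The job

Refit the larger pulley, the one with the keyway, on the upright output shaft of the gearmotor: start it on the shaft with its boss up, turn it under light pressure until its keyway drops over the shaft's key, slide it fully home on the shoulder and let go. Feel your way and do not force it: pulley and shaft must never bear on one another with more than 60 N. Leave the other things on the bench where they are.

Things in the scene. Friction and masses are not known exactly. Their poses are not given: they have to be found in the camera images.
- pulley: the keyed steel V-belt pulley, loose on the bench, boss up; 52 mm high, 0.28 to 0.56 kg. Rim 78 mm in diameter, z 0 to 23 mm. Bore 30.2 mm right through, with a square-sided keyway along its whole length, 9.8 mm wide, reaching 20.6 mm from the axis. Origin: on the axis at the underside; own +x points from the axis to the middle of the keyway; z up the axis
- boss (a point): point on the pulley's axis 46 mm above its underside, for gripping it: the boss is a cylinder 52 mm in diameter from the rim's top (z 23 mm) to z 52 mm. A small grub screw lies flush in the boss's side over the keyway. The pulley's axes
- gearmotor: worm gearmotor on a 130 x 222 mm plywood board, fixed to the bench: gearbox 94 x 82 mm, top 74 mm above the bench, round bearing cover to 80 mm, finned motor lying to one side (top 76 mm). Origin: on the bench straight below the axis of the upright output shaft. Own +x points along the motor, -x to the gearbox's free end
- shaft_seat (a point): point on the shaft's axis at the top of its shoulder (45 mm in diameter, topped by a brown fibre washer), 92 mm above the bench: the pulley's origin comes here when it is home. The shaft above it is 28 mm in diameter. A worm locks the shaft: it does not turn or give under the pulley. Axes as the gearmotor's
- key_level (a point): point on the shaft's axis level with the key's top, 26 mm above the shoulder: a pulley not in line rests on the key here. The key, a steel bar 8 mm wide, reaches 19.2 mm from the axis and runs down to the shoulder. Its direction is not reported: anywhere within 75 degrees either way of the gearmotor's -x. It lets the keyway drop only within a few degrees. Axes as the gearmotor's
- shaft_end (a point): centre of the shaft's top, 55 mm above the shoulder; the last 6 mm taper from 28 to 22 mm in diameter, the next 23 mm, down to the key, are plain. Axes as the gearmotor's
- plain_pulley: bystander: a smaller steel pulley without a keyway (56 mm across, 32 mm high, plain 15 mm bore), boss up on the bench to the right; origin at the centre of its underside
- screwdriver: bystander: screwdriver with an orange handle, 206 mm long, lying at the near edge of the bench; origin at the centre of its underside
- pencil: bystander: red pencil, 142 mm long, lying at the near edge of the bench, left; origin at the centre of its underside
- masking_tape: bystander: roll of masking tape, 96 mm across, 25 mm high, lying flat beyond the pulley; origin at the centre of its underside
- oil_bottle: bystander: brown bottle with a red cap, 44 mm across, 155 mm high, standing at the right; origin at the centre of its underside
- chisel_mid: bystander: chisel with a yellow handle, 260 mm long, lying along the right edge of the bench; origin at the centre of its underside

How it is judged:
At the end, for the whole second after the job is handed in: The pulley sits at rest and boss up on the shaft, keyway over the key, fully home: its underside within 2 mm of the shoulder, its axis within 3 mm of the shaft's and within 0.05 rad of upright (z of pulley in the frame of shaft_seat below 0.002 m and horizontal distance between pulley and shaft_seat below 0.003 m and angle between pulley's own z axis and vertical below 0.05 rad and linear speed of pulley below 0.01 m/s); the robot touches nothing.
It fails at once if the pulley and the gearmotor or its shaft bear on one another with more than 60 N (contact force between pulley and gearmotor above 60 N).
It fails at once if another thing on the bench is moved by more than 20 mm (distance of any of plain_pulley, screwdriver, pencil, masking_tape, oil_bottle, chisel_mid from where it was at the start of the episode above 0.02 m).
It also fails if it takes over 64 s, if anything falls off the work surface, if the arm or the gripper's body presses on something with over 40 N, if the wrist force passes 120 N, or if a joint passes its speed limit or range.

## Working session

There is one attempt and no reset: what is moved stays moved. The work goes in short steps, Python scripts to look and compute and a tool call to move; the robot and the scene stay as the last step left them, time stands still between calls to the robot, and variables do not carry over. Pictures are saved under pics/ and viewed, on a budget of 10 in all, crops included, one or two more only if the job needs it, and the job is handed in when it is done.

Besides the shell and the picture viewer there is one more tool, called after "Call:" by a JSON object that holds its "method" and its "body", one argument or row to a line. carry_out: Moves the arm, as the interface text tells. Scaled input: -1 to 1 covers 0.4 m each way for a shift and 0.5 rad each way for a turn. Its arguments: {"type":"object","properties":{"moves":{"type":"array"}},"required":["moves"]}

```bash
mkdir -p pics; python3 - <<'E'
from plant import manip
import cv2,json,numpy as np
for n in("scene","top"):
    c=manip.camera_info(n);print(n,np.round(c["intrinsics"],1).tolist(),np.round(c["extrinsics"],3).tolist())
    cv2.imwrite(f"pics/{n}0.png",manip.grab_frame(n)[:,:,::-1])
s=manip.state();print(s)
E
```

```text
scene [[502.5, 0.0, 336.3], [0.0, 502.5, 200.1], [0.0, 0.0, 1.0]] [[-0.702, -0.713, -0.01, 0.231], [-0.493, 0.495, -0.715, 0.475], [0.515, -0.497, -0.699, 0.702], [0.0, 0.0, 0.0, 1.0]]
top [[437.9, 0.0, 320.1], [0.0, 437.9, 199.1], [0.0, 0.0, 1.0]] [[-0.017, -1.0, -0.001, -0.201], [-0.985, 0.017, -0.174, 0.568], [0.174, -0.002, -0.985, 0.876], [0.0, 0.0, 0.0, 1.0]]
{'time': 0.1, 'joint_pos': array([ 1.15302717e+00,  5.32860977e-02,  1.61416116e+00,  1.71210046e-06,
        1.47600775e+00, -1.18968228e-01]), 'joint_vel': array([-0.0008665 , -0.00306996, -0.00199074,  0.00076022,  0.00061508,
       -0.00027031]), 'joint_efforts': array([-7.00432101e-04, -3.94902921e+01, -3.71363175e+01, -1.81320825e-04,
        3.95269773e-03, -2.93698761e-06]), 'tool_pos': array([0.18373237, 0.59679017, 0.23018623]), 'tool_rot': array([-2.47732620e-04,  1.48845316e-01,  9.88860053e-01, -8.97623490e-04]), 'contact_force': array([-0.17464344, -1.17570653,  0.48244206]), 'ft_torque': array([ 0.04154485, -0.00832956,  0.00724246]), 'gripper_width': 1.0024141570932257}
```

View pics/top0.png

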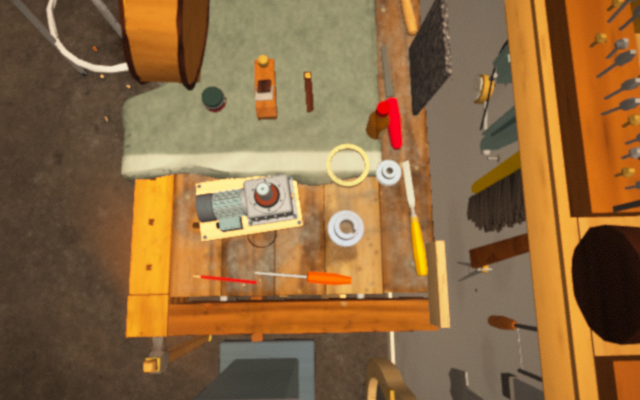

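View pics/scene0.png

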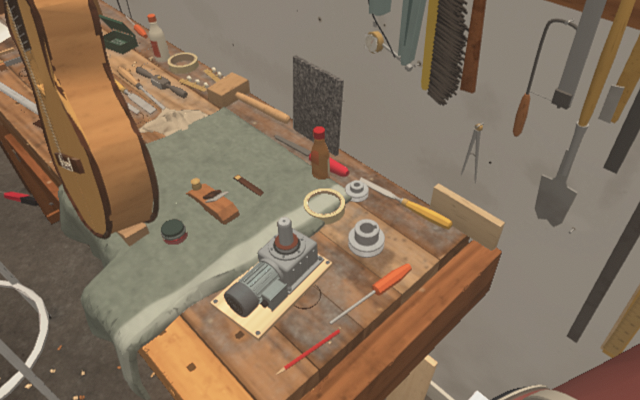

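Top: the pulley is at about (345,229), the gearmotor shaft at about (264,190), and the motor points left. I'll enlarge both regions for detail.

```bash
cat > h.py <<'E'
import numpy as np,cv2
from plant import manip
def ray(n,u,v,z,c=None):
    c=c or manip.camera_info(n);K=np.array(c["intrinsics"]);E=np.array(c["extrinsics"])
    R,t=E[:3,:3],E[:3,3];o=-R.T@t;d=R.T@np.linalg.inv(K)@[u,v,1.]
    return o+d*(z-o[2])/d[2]
def proj(n,p,c=None):
    c=c or manip.camera_info(n);K=np.array(c["intrinsics"]);E=np.array(c["extrinsics"])
    q=K@(E[:3,:3]@np.array(p)+E[:3,3]);return q[:2]/q[2]
E
python3 - <<'E'
from h import *
a=cv2.imread("pics/top0.png")[160:260,185:385];b=cv2.imread("pics/scene0.png")[200:270,260:400]
cv2.imwrite("pics/z.png",np.vstack([cv2.resize(a,(680,340),interpolation=3),cv2.resize(b,(680,255)[:2],interpolation=3)])[:595])
for nm,u,v,z in[("pul boss top",346,228,.052),("shaft top",264,187,.147),("plain",388,172,.03),("tape",347,165,.025),("motor end",203,207,.05),("screwdr",330,278,.02)]:
    print(nm,np.round(ray("top",u,v,z),3))
print("scene pul",ray("scene",366,230,.052).round(3),"shaft",ray("scene",284,221,.147).round(3))
E
```

```text
pul boss top [ 0.502 -0.263  0.052]
shaft top [ 0.572 -0.104  0.147]
plain [ 0.625 -0.36   0.03 ]
tape [ 0.644 -0.271  0.025]
motor end [0.551 0.037 0.05 ]
screwdr [ 0.4   -0.228  0.02 ]
scene pul [ 0.502 -0.258  0.052] shaft [ 0.569 -0.101  0.147]
```

View pics/z.png

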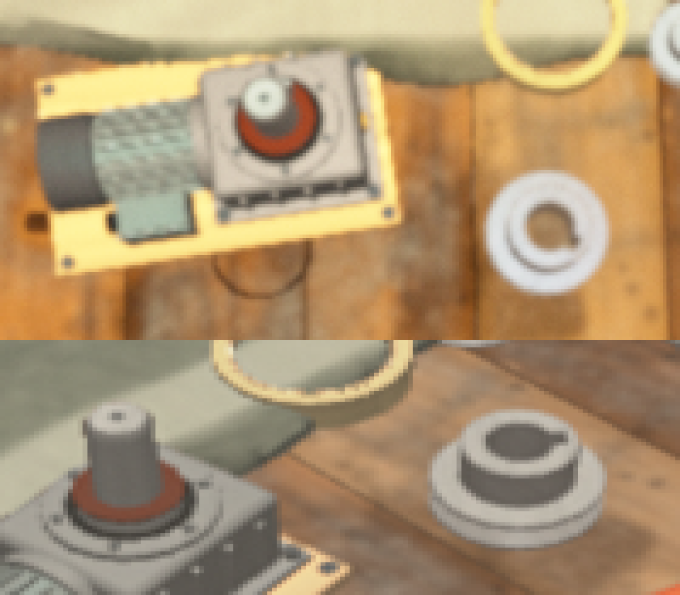

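Zoomed view: the keyway notch faces right and slightly down, roughly -115° in world. The key is hidden in both views, on the side away from the scene camera. I'll use the wrist camera for it.

```bash
cat >> h.py <<'E'
from scipy.spatial.transform import Rotation as Ro
def pose():
    s=manip.state();q=s["tool_rot"];return np.array(s["tool_pos"]),Ro.from_quat([q[1],q[2],q[3],q[0]])
def down(ax): # tool down, tool x at world angle ax (deg)
    a=np.radians(ax);x=np.array([np.cos(a),np.sin(a),0]);z=np.array([0,0,-1.]);return Ro.from_matrix(np.c_[x,np.cross(z,x),z])
def rel(pt,Rt,p0=None,R0=None):
    p,R=pose();p=p if p0 is None else p0;R=R if R0 is None else R0
    return (R.inv().apply(np.array(pt)-p)/.4).round(3),((R.inv()*Rt).as_rotvec()/.5).round(3)
E
python3 - <<'E'
from h import *
c=manip.camera_info("wrist");E=np.array(c["extrinsics"]);p,R=pose()
o=-E[:3,:3].T@E[:3,3]
print("cam in tool",R.inv().apply(o-p).round(3));print("cam axes in tool\n",(R.as_matrix().T@E[:3,:3].T).round(2),np.round(c["intrinsics"],0).tolist())
m=lambda u,v:(185+u/3.4,160+v/3.4); w=lambda u,v:(260+u*140/680,200+(v-340)*70/255)
for n,a,b in(("top",m(575,240),m(549,226)),("scene",w(560,437),w(520,440))):
    A,B=ray(n,*a,.052),ray(n,*b,.052);d=A-B;print(n,A.round(3),B.round(3),np.degrees(np.arctan2(d[1],d[0])))
# board direction at z=.01 : bottom edge corners
A,B=ray("top",*m(57,272),.01),ray("top",*m(400,218),.01);d=B-A;print("motor -x deg",np.degrees(np.arctan2(d[1],d[0])),np.hypot(*d[:2]))
print("seat from washer centre",ray("top",*m(278,120),.092))
print(rel([.49,-.2,.3],down(60)))
E
```

```text
cam in tool [ 0.073  0.001 -0.142]
cam axes in tool
 [[-0.   -0.96 -0.29]
 [ 1.   -0.    0.  ]
 [-0.   -0.29  0.96]] [[322.0, 0.0, 325.0], [0.0, 322.0, 209.0], [0.0, 0.0, 1.0]]
top [ 0.496 -0.28   0.052] [ 0.505 -0.264  0.052] -119.51022190946117
scene [ 0.495 -0.279  0.052] [ 0.505 -0.265  0.052] -127.40233837729731
motor -x deg -81.96278230871552 0.22153640279884415
seat from washer centre [ 0.56636821 -0.10261255  0.092     ]
(array([-1.318, -1.679, -0.172]), array([-3.000e-03,  3.000e-03,  3.591e+00]))
```

Call:
{"method": "carry_out", "body": {
  "moves": [
    [1, -0.294, -0.276, 0, 0, 0, 1],
    [1, -0.294, -0.276, 0, 0, 0, 1],
    [1, -0.294, -0.276, 0, 0, 0, 1],
    [1, -0.294, -0.276, 0, 0, 0, 1],
    [1, -0.294, -0.276, 0, 0, 0, 1]
  ]
}}

```text
time: 0.52
tool_pos: [0.266, 0.4529, 0.2305]
tool_rot: [0.001, 0.393, 0.92, -0.001]
contact_force: [-0.2, 0.3, -0.3]
gripper_width: 1.001
```

As predicted, so I'll continue.

Call:
{"method": "carry_out", "body": {
  "moves": [
    [1, -0.39, -0.101, 0, 0, 0, 1],
    [1, -0.39, -0.101, 0, 0, 0, 1],
    [1, -0.39, -0.101, 0, 0, 0, 1],
    [1, -0.39, -0.101, 0, 0, 0, 1],
    [1, -0.39, -0.101, 0, 0, 0, 1]
  ]
}}

```text
time: 0.93
tool_pos: [0.346, 0.3132, 0.2309]
tool_rot: [0.001, 0.609, 0.793, -0.001]
contact_force: [0.5, -0.3, 0.3]
gripper_width: 1.001
```

Call:
{"method": "carry_out", "body": {
  "moves": [
    [1, -0.391, 0.099, 0, 0, 0, 1],
    [1, -0.391, 0.099, 0, 0, 0, 1],
    [1, -0.391, 0.099, 0, 0, 0, 1],
    [1, -0.391, 0.099, 0, 0, 0, 1],
    [1, -0.391, 0.099, 0, 0, 0, 1]
  ]
}}

```text
time: 1.35
tool_pos: [0.426, 0.1733, 0.2311]
tool_rot: [0.001, 0.786, 0.619, -0.0]
contact_force: [-0.7, 0.1, -0.6]
gripper_width: 1.0
```

Call:
{"method": "carry_out", "body": {
  "moves": [
    [1, -0.296, 0.274, 0, 0, 0, 1],
    [1, -0.296, 0.274, 0, 0, 0, 1],
    [1, -0.296, 0.274, 0, 0, 0, 1],
    [1, -0.296, 0.274, 0, 0, 0, 1],
    [1, -0.296, 0.274, 0, 0, 0, 1]
  ]
}}

```text
time: 1.77
tool_pos: [0.5059, 0.0336, 0.231]
tool_rot: [0.001, 0.914, 0.406, -0.0]
contact_force: [-0.2, 0.1, 0.8]
gripper_width: 0.999
```

Call:
{"method": "carry_out", "body": {
  "moves": [
    [1, -0.128, 0.382, 0, 0, 0, 1],
    [1, -0.128, 0.382, 0, 0, 0, 1],
    [1, -0.128, 0.382, 0, 0, 0, 1],
    [1, -0.128, 0.382, 0, 0, 0, 1],
    [1, -0.128, 0.382, 0, 0, 0, 1]
  ]
}}

```text
time: 2.18
tool_pos: [0.586, -0.1062, 0.2304]
tool_rot: [0.001, 0.986, 0.168, -0.0]
contact_force: [-0.3, 0.0, 0.1]
gripper_width: 0.999
```

```bash
python3 - <<'E'
from h import *
p,R=pose();c=manip.camera_info("wrist");im=manip.grab_frame("wrist")[:,:,::-1];cv2.imwrite("pics/w1.png",im)
import pickle;pickle.dump(c,open("w1.pkl","wb"))
x=R.apply([1,0,0]);print(p,np.degrees(np.arctan2(x[1],x[0])))
for q in([.567,-.103,.147],[.567,-.103,.092],[.503,-.263,.052]):print(proj("wrist",q,c))
cv2.imwrite("pics/w1z.png",im)
E
```

```text
[ 0.58596377 -0.10617865  0.2303582 ] 19.33311696761968
[313.37846538 238.31593371]
[315.41585674 215.63360131]
[431.37806799 299.42617439]
```

View pics/w1.png

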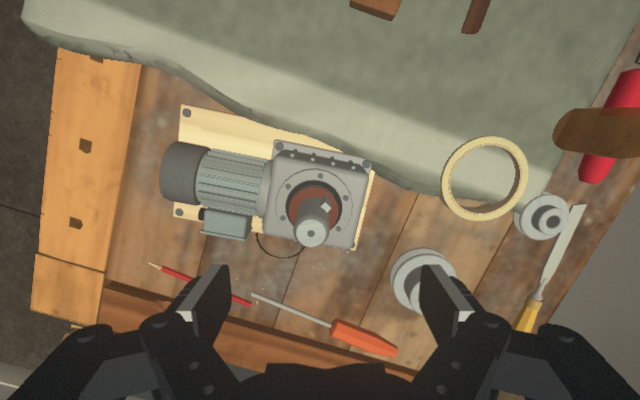

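The key shows as a light patch at about (326,206), shaft top at (311,233), pulley at (423,280) partly behind a finger. I'll zoom in on the shaft.

```bash
python3 - <<'E'
from h import *
im=cv2.imread("pics/w1.png");cv2.imwrite("pics/w1s.png",cv2.resize(im[170:260,270:360],(540,540),interpolation=cv2.INTER_CUBIC))
E
```

```text
(no output)
```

View pics/w1s.png

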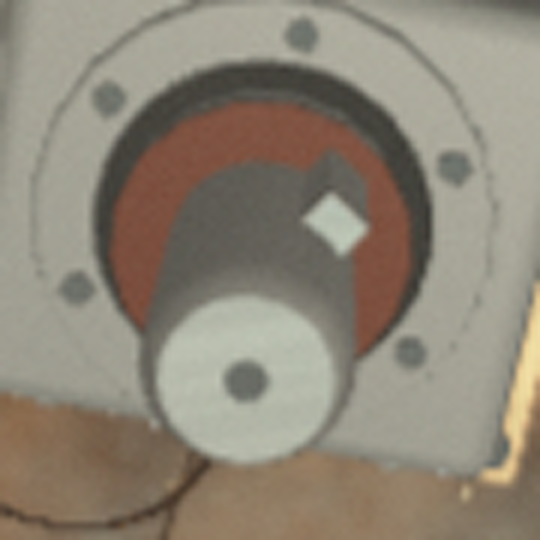

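```bash
python3 - <<'E'
from h import *;import pickle
c=pickle.load(open("w1.pkl","rb"));m=lambda u,v:(270+u/6,170+v/6)
T=ray("wrist",*m(246,380),.147,c);W=ray("wrist",*m(262,232),.092,c);print(T.round(4),W.round(4))
for k in((337,224),(356,210),(322,238)):
    K=ray("wrist",*m(*k),.118,c)
    for S in(T,W,(T+W)/2):
        d=K-S;print(k,np.hypot(*d[:2]).round(4),np.degrees(np.arctan2(d[1],d[0])).round(1))
for n,u,v in(("rim centre est",423,280),):print(ray("wrist",u,v,.023,c))
print(rel([.503,-.263,.15],down(19.3)))
E
```

```text
[ 0.5702 -0.1     0.147 ] [ 0.5728 -0.0993  0.092 ]
(337, 224) 0.0164 -25.2
(337, 224) 0.0144 -32.0
(337, 224) 0.0154 -28.4
(356, 210) 0.0196 -26.5
(356, 210) 0.0177 -32.2
(356, 210) 0.0187 -29.2
(322, 238) 0.0135 -24.9
(322, 238) 0.0116 -33.4
(322, 238) 0.0125 -28.8
[ 0.5103743  -0.25848773  0.023     ]
(array([-0.326,  0.307,  0.201]), array([-0.003,  0.002,  0.011]))
```

Call:
{"method": "carry_out", "body": {
  "moves": [
    [1, -0.326, 0.307, 0.2, 0, 0, 0],
    [1, -0.326, 0.307, 0.2, 0, 0, 0],
    [1, -0.326, 0.307, 0.2, 0, 0, 0],
    [1, -0.326, 0.307, 0.2, 0, 0, 0],
    [1, -0.326, 0.307, 0.2, 0, 0, 0],
    [1, -0.326, 0.307, 0.2, 0, 0, 0],
    [1, -0.326, 0.307, 0.2, 0, 0, 0]
  ]
}}

```text
time: 2.82
tool_pos: [0.5017, -0.2609, 0.1501]
tool_rot: [-0.001, 0.985, 0.171, -0.001]
contact_force: [-0.3, -0.2, 0.4]
gripper_width: 1.001
```

```bash
python3 - <<'E'
from h import *
import pickle
p,R=pose();c=manip.camera_info("wrist");im=manip.grab_frame("wrist")[:,:,::-1].copy();pickle.dump(c,open("w2.pkl","wb"));cv2.imwrite("pics/w2.png",im)
x=R.apply([1,0,0]);print(p,np.degrees(np.arctan2(x[1],x[0])));u,v=proj("wrist",[.503,-.263,.052],c).round().astype(int);print(u,v)
cv2.imwrite("pics/w2z.png",cv2.resize(im[max(0,v-80):v+80,u-90:u+90],(720,None or 160*4),interpolation=3)[:600]);print(u-90,max(0,v-80))
E
```

```text
[ 0.50167159 -0.26093951  0.15006399] 19.690591890530946
329 210
239 130
```

View pics/w2z.png

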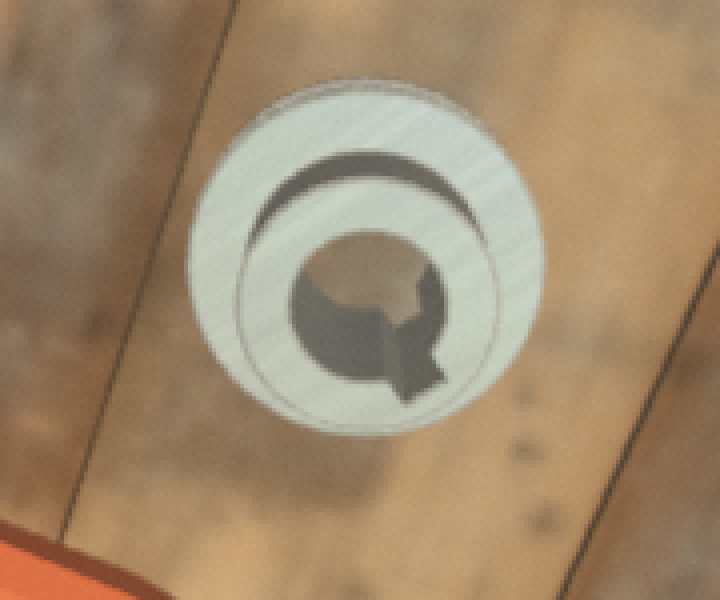

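Boss/bore centre is at zoom (367.5,305) and the keyway mouth's outer corners are at (406,405) and (446,377).

```bash
python3 - <<'E'
from h import *;import pickle
c=pickle.load(open("w2.pkl","rb"));m=lambda u,v:(239+u/4,130+v/4)
B=ray("wrist",*m(367.5,305),.052,c);K=ray("wrist",*m(426,391),.052,c);d=K-B
print(B.round(4),np.hypot(*d[:2]),np.degrees(np.arctan2(d[1],d[0])))
a,b=ray("wrist",*m(237,305),.052,c),ray("wrist",*m(498,305),.052,c);print("boss d",np.linalg.norm(a-b))
print("rim",ray("wrist",*m(366,260),.023,c).round(4))
print(rel([B[0],B[1],.027],down(19.7)))
E
```

```text
[ 0.5067 -0.2631  0.052 ] 0.021291470718509647 -126.9705275921037
boss d 0.05076530419452743
rim [ 0.5082 -0.2626  0.023 ]
(array([0.007, 0.009, 0.31 ]), array([-0.002, -0.001,  0.002]))
```

Call:
{"method": "carry_out", "body": {
  "moves": [
    [1, 0.008, 0.009, 0.1, 0, 0, 0],
    [1, 0.008, 0.009, 0.2, 0, 0, 0],
    [1, 0.008, 0.009, 0.302, 0, 0, 0],
    [1, 0.008, 0.009, 0.302, 0, 0, 0],
    [0, 0.008, 0.009, 0.302, 0, 0, 0],
    [0, 0.008, 0.009, 0.302, 0, 0, 0],
    [0, 0.008, 0.009, 0.302, 0, 0, 0],
    [0, 0.008, 0.009, 0.302, 0, 0, 0]
  ]
}}

```text
time: 3.53
tool_pos: [0.5095, -0.2654, 0.0351]
tool_rot: [0.002, 0.985, 0.171, 0.003]
contact_force: [-0.6, 2.7, 6.9]
gripper_width: 0.59
```

Call:
{"method": "carry_out", "body": {
  "moves": [
    [0, 0, 0, 0, 0, 0, 0],
    [0, 0, 0, 0, 0, 0, 0],
    [0, 0, 0, 0, 0, 0, 0],
    [0, 0, 0, 0, 0, 0, 0],
    [0, 0, 0, 0, 0, 0, 0],
    [0, 0, 0, 0, 0, 0, 0]
  ]
}}

```text
time: 4.03
tool_pos: [0.5095, -0.2654, 0.0352]
tool_rot: [0.002, 0.985, 0.171, 0.003]
contact_force: [0.8, 4.5, 6.5]
gripper_width: 0.59
```

The TCP stopped 6 mm high with 7 N upward. I'll look.

```bash
python3 - <<'E'
from h import *
s=manip.state();print(s["ft_torque"],s["joint_efforts"].round(2),s["joint_pos"].round(3))
a=manip.grab_frame("wrist")[:,:,::-1];b=manip.grab_frame("scene")[:,:,::-1]
cv2.imwrite("pics/g1.png",np.hstack([cv2.resize(a[150:400,170:490],(448,350)),cv2.resize(b[130:290,290:450],(350,350),interpolation=3)]))
E
```

```text
[0.87504028 0.041099   0.08852513] [ -2.   -34.31 -29.64  -0.85  -0.74   0.06] [-0.611  0.133  1.877  0.002  1.125  0.616]
```

View pics/g1.png

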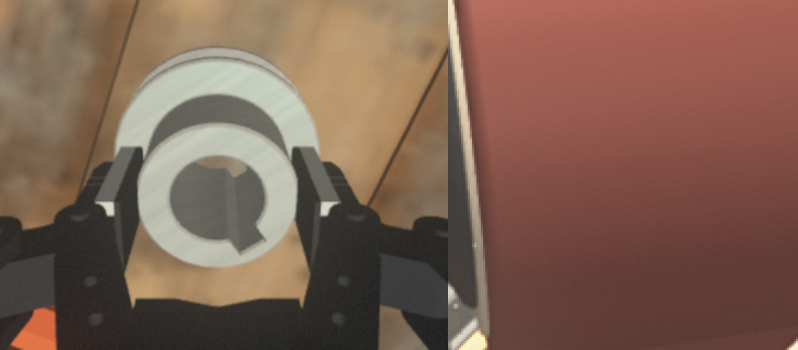

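Call:
{"method": "carry_out", "body": {
  "moves": [
    [1, 0, 0, 0, 0, 0, 0],
    [1, 0, 0, 0, 0, 0, 0],
    [1, 0, 0, 0, 0, 0, 0],
    [1, 0, 0, 0, 0, 0, 0],
    [1, 0, 0, 0, 0, 0, 0],
    [1, 0, 0, 0, 0, 0, 0]
  ]
}}

```text
time: 4.63
tool_pos: [0.5065, -0.2647, 0.0304]
tool_rot: [0.0, 0.985, 0.171, -0.0]
contact_force: [0.9, 0.4, -0.2]
gripper_width: 0.999
```

Call:
{"method": "carry_out", "body": {
  "moves": [
    [1, 0, 0, 0.015, 0, 0, 0],
    [1, 0, 0, 0.015, 0, 0, 0],
    [0, 0, 0, 0.015, 0, 0, 0],
    [0, 0, 0, 0.015, 0, 0, 0],
    [0, 0, 0, 0.015, 0, 0, 0],
    [0, 0, 0, 0.015, 0, 0, 0],
    [0, 0, 0, 0.015, 0, 0, 0],
    [0, 0, 0, 0.015, 0, 0, 0]
  ]
}}

```text
time: 5.3
tool_pos: [0.5072, -0.2652, 0.0253]
tool_rot: [0.001, 0.985, 0.171, 0.001]
contact_force: [-0.5, -1.8, 3.9]
gripper_width: 0.595
```

Call:
{"method": "carry_out", "body": {
  "moves": [
    [0, 0, 0, -0.02, 0, 0, 0],
    [0, 0, 0, -0.04, 0, 0, 0],
    [0, 0, 0, -0.1, 0, 0, 0],
    [0, 0, 0, -0.15, 0, 0, 0],
    [0, 0, 0, -0.15, 0, 0, 0],
    [0, 0, 0, -0.15, 0, 0, 0]
  ]
}}

```text
time: 5.8
tool_pos: [0.5071, -0.2648, 0.0854]
tool_rot: [0.001, 0.985, 0.171, 0.001]
contact_force: [-0.6, 0.6, -5.7]
gripper_width: 0.595
```

```bash
python3 - <<'E'
from h import *;import pickle
s=manip.state();p,R=pose();print(p,R.apply([0,0,1]),s["contact_force"],s["ft_torque"],s["gripper_width"])
c=manip.camera_info("wrist");pickle.dump((c,p,R.as_matrix()),open("w3.pkl","wb"))
a=manip.grab_frame("wrist")[:,:,::-1]
cv2.imwrite("pics/g2.png",cv2.resize(a[190:350,225:425],(800,None or 640),interpolation=3)[:600])
E
```

```text
[ 0.50707338 -0.26481889  0.08541344] [ 0.00180127 -0.00105831 -0.99999782] [-0.64535105  0.60995403 -5.72552085] [-0.02330071  0.05390927  0.01752381] 0.5946679506159956
```

View pics/g2.png

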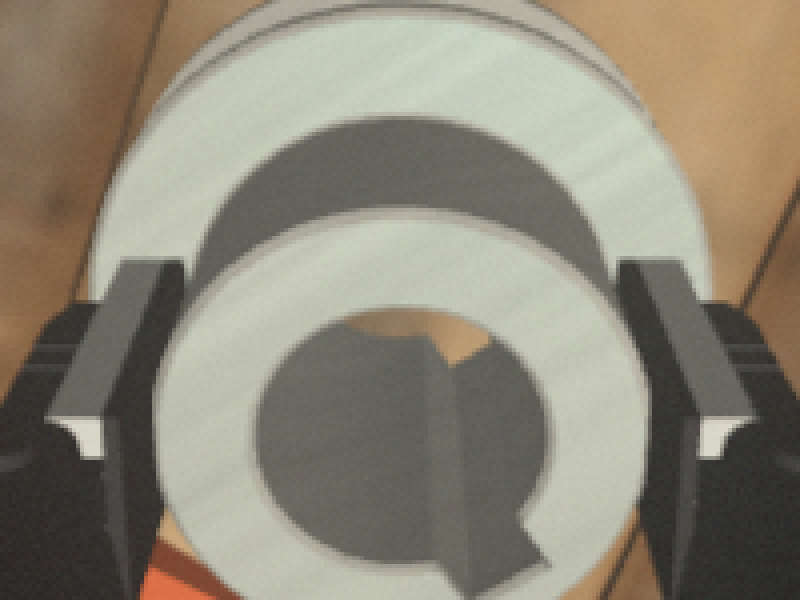

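The pulley is held and lifted. Bore centre is at zoom (400,433), keyway outer corners at (468,600) and (550,563).

```bash
python3 - <<'E'
from h import *;import pickle
c,p,R=pickle.load(open("w3.pkl","rb"));m=lambda u,v:(225+u/4,190+v/4)
B=ray("wrist",*m(400.5,434),.112,c);K=ray("wrist",*m(509,582),.112,c);d=K-B
print(B.round(4),np.hypot(*d[:2]),np.degrees(np.arctan2(d[1],d[0])));print("in tool",(R.T@(B-p)).round(4))
print("bore diam",np.linalg.norm(ray("wrist",*m(252,434),.112,c)-ray("wrist",*m(549,434),.112,c)))
E
```

```text
[ 0.5081 -0.2639  0.112 ] 0.021385550077566505 -127.63049987771502
in tool [ 0.0013 -0.0005 -0.0266]
bore diam 0.030454257406981974
```

Call:
{"method": "carry_out", "body": {
  "moves": [
    [0, 0, 0, -0.1, 0, 0, -0.2],
    [0, 0, 0, -0.2, 0, 0, -0.4],
    [0, 0, 0, -0.288, 0, 0, -0.6],
    [0, 0, 0, -0.288, 0, 0, -0.78],
    [0, 0, 0, -0.288, 0, 0, -0.78]
  ]
}}

```text
time: 6.27
tool_pos: [0.5072, -0.265, 0.201]
tool_rot: [0.001, 0.933, 0.359, 0.001]
contact_force: [0.1, 0.5, -5.8]
gripper_width: 0.598
```

Call:
{"method": "carry_out", "body": {
  "moves": [
    [0, 0.032, -0.016, 0, 0, 0, -0.2],
    [0, 0.065, -0.032, 0, 0, 0, -0.4],
    [0, 0.1, -0.05, 0, 0, 0, -0.6],
    [0, 0.13, -0.065, 0, 0, 0, -0.78],
    [0, 0.13, -0.065, 0, 0, 0, -0.78]
  ]
}}

```text
time: 6.68
tool_pos: [0.5265, -0.2073, 0.1951]
tool_rot: [-0.004, 0.846, 0.533, -0.001]
contact_force: [-0.4, -0.4, -5.7]
gripper_width: 0.593
```

Call:
{"method": "carry_out", "body": {
  "moves": [
    [0, 0.036, -0.003, 0, 0, 0, -0.2],
    [0, 0.072, -0.005, 0, 0, 0, -0.4],
    [0, 0.11, -0.008, 0, 0, 0, -0.6],
    [0, 0.146, -0.011, 0, 0, 0, -0.78],
    [0, 0.146, -0.011, 0, 0, 0, -0.78]
  ]
}}

```text
time: 7.1
tool_pos: [0.5481, -0.1536, 0.1962]
tool_rot: [-0.003, 0.727, 0.687, -0.001]
contact_force: [-0.1, -0.2, -5.0]
gripper_width: 0.602
```

Call:
{"method": "carry_out", "body": {
  "moves": [
    [0, 0.034, 0.011, 0, 0, 0, -0.2],
    [0, 0.07, 0.022, 0, 0, 0, -0.4],
    [0, 0.105, 0.034, 0, 0, 0, -0.6],
    [0, 0.139, 0.045, 0, 0, 0, -0.78],
    [0, 0.139, 0.045, 0, 0, 0, -0.78],
    [0, 0.139, 0.045, 0, 0, 0, -0.78],
    [0, 0.139, 0.045, 0, 0, 0, -0.78]
  ]
}}

```text
time: 7.68
tool_pos: [0.5694, -0.1022, 0.1981]
tool_rot: [-0.001, 0.582, 0.813, -0.001]
contact_force: [0.3, -0.2, -5.2]
gripper_width: 0.596
```

```bash
python3 - <<'E'
from h import *;import pickle
s=manip.state();p,R=pose();x=R.apply([1,0,0]);print(p,R.apply([0,0,1]),np.degrees(np.arctan2(x[1],x[0])),s["contact_force"],s["ft_torque"])
c=manip.camera_info("wrist");pickle.dump((c,p,R.as_matrix()),open("w4.pkl","wb"))
a=manip.grab_frame("wrist")[:,:,::-1];b=manip.grab_frame("scene")[:,:,::-1]
P=p+R.apply([.0013,-.0005,.0253]);print("pulley",P,proj("scene",P))
cv2.imwrite("pics/s1.png",np.hstack([cv2.resize(a[190:350,245:405],(400,400),interpolation=3),cv2.resize(b[140:300,210:370],(400,400),interpolation=3)]))
E
```

```text
[ 0.5693839  -0.10215231  0.1980549 ] [-2.88868568e-03 -9.95903863e-06 -9.99995828e-01] 108.82327401120352 [ 0.34379716 -0.19686732 -5.18511327] [-0.01361629 -0.04297758  0.02401743]
pulley [ 0.56841811 -0.10108342  0.17275758] [283.21586153 211.61690847]
```

View pics/s1.png

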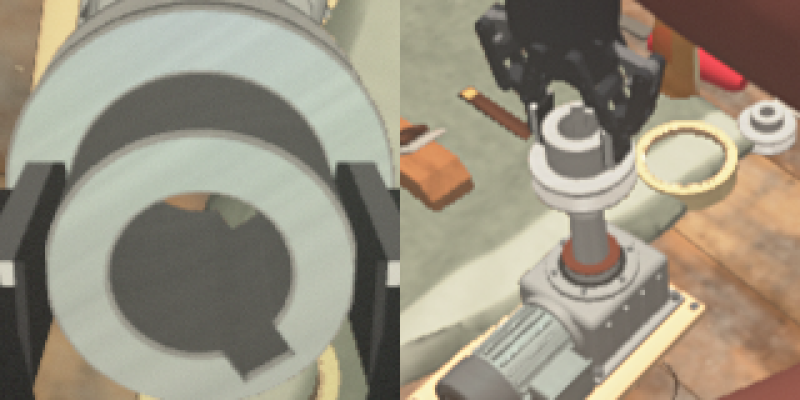

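Pulley is over the shaft: in the scene view the rim centre column and the extended shaft axis agree to about 1 mm. I'll shift 2 mm in +x and descend gently.

Call:
{"method": "carry_out", "body": {
  "moves": [
    [0, -0.002, 0.005, 0.02, 0, 0, 0],
    [0, -0.002, 0.005, 0.04, 0, 0, 0],
    [0, -0.002, 0.005, 0.055, 0, 0, 0],
    [0, -0.002, 0.005, 0.065, 0, 0, 0],
    [0, -0.002, 0.005, 0.075, 0, 0, 0],
    [0, -0.002, 0.005, 0.085, 0, 0, 0],
    [0, -0.002, 0.005, 0.085, 0, 0, 0],
    [0, -0.002, 0.005, 0.085, 0, 0, 0]
  ]
}}

```text
time: 8.45
tool_pos: [0.5724, -0.1019, 0.1676]
tool_rot: [-0.0, 0.581, 0.814, -0.001]
contact_force: [-5.0, 0.2, 3.7]
gripper_width: 0.592
```

Call:
{"method": "carry_out", "body": {
  "moves": [
    [0, 0.002, -0.005, -0.005, 0, 0, 0],
    [0, 0.002, -0.005, 0.0, 0, 0, 0],
    [0, 0.002, -0.005, 0.005, 0, 0, 0],
    [0, 0.002, -0.005, 0.01, 0, 0, 0],
    [0, 0.002, -0.005, 0.015, 0, 0, 0],
    [0, 0.002, -0.005, 0.02, 0, 0, 0],
    [0, 0.002, -0.005, 0.02, 0, 0, 0]
  ]
}}

```text
time: 9.03
tool_pos: [0.5697, -0.1011, 0.1558]
tool_rot: [-0.001, 0.581, 0.814, -0.0]
contact_force: [0.3, 0.8, -5.5]
gripper_width: 0.595
```

The pulley is on the shaft and free. Now down onto the key.

Call:
{"method": "carry_out", "body": {
  "moves": [
    [0, 0, 0, 0.01, 0, 0, 0],
    [0, 0, 0, 0.02, 0, 0, 0],
    [0, 0, 0, 0.028, 0, 0, 0],
    [0, 0, 0, 0.034, 0, 0, 0],
    [0, 0, 0, 0.04, 0, 0, 0],
    [0, 0, 0, 0.04, 0, 0, 0],
    [0, 0, 0, 0.04, 0, 0, 0]
  ]
}}

```text
time: 9.62
tool_pos: [0.5702, -0.1011, 0.1428]
tool_rot: [-0.001, 0.58, 0.814, 0.0]
contact_force: [-6.1, 3.5, 3.0]
gripper_width: 0.595
```

Underside is at 0.1175 m, so it rests on the key at about 8 N. Next I'll turn it under light pressure.

Call:
{"method": "carry_out", "body": {
  "moves": [
    [0, 0, 0, 0.005, 0, 0, -0.06],
    [0, 0, 0, 0.005, 0, 0, -0.12],
    [0, 0, 0, 0.005, 0, 0, -0.18],
    [0, 0, 0, 0.005, 0, 0, -0.24],
    [0, 0, 0, 0.005, 0, 0, -0.24]
  ]
}}

```text
time: 10.03
tool_pos: [0.5706, -0.1007, 0.1407]
tool_rot: [-0.0, 0.53, 0.848, 0.001]
contact_force: [-2.0, 4.7, 0.8]
gripper_width: 0.6
```

Call:
{"method": "carry_out", "body": {
  "moves": [
    [0, 0, 0, 0.005, 0, 0, -0.03],
    [0, 0, 0, 0.01, 0, 0, -0.06],
    [0, 0, 0, 0.01, 0, 0, -0.09],
    [0, 0, 0, 0.01, 0, 0, -0.12],
    [0, 0, 0, 0.01, 0, 0, -0.12]
  ]
}}

```text
time: 10.45
tool_pos: [0.5702, -0.1009, 0.1354]
tool_rot: [-0.001, 0.505, 0.863, 0.0]
contact_force: [-1.0, 4.6, -4.1]
gripper_width: 0.595
```

The keyway has dropped over the key at about 119°. Sliding it down.

Call:
{"method": "carry_out", "body": {
  "moves": [
    [0, 0.002, 0.001, 0.008, 0, 0, 0],
    [0, 0.002, 0.001, 0.016, 0, 0, 0],
    [0, 0.002, 0.001, 0.024, 0, 0, 0],
    [0, 0.002, 0.001, 0.032, 0, 0, 0],
    [0, 0.002, 0.001, 0.038, 0, 0, 0],
    [0, 0.002, 0.001, 0.043, 0, 0, 0],
    [0, 0.002, 0.001, 0.048, 0, 0, 0],
    [0, 0.002, 0.001, 0.048, 0, 0, 0]
  ]
}}

```text
time: 11.12
tool_pos: [0.5702, -0.1007, 0.117]
tool_rot: [-0.0, 0.505, 0.863, -0.0]
contact_force: [-4.4, 3.5, -0.1]
gripper_width: 0.593
```

Call:
{"method": "carry_out", "body": {
  "moves": [
    [0, 0, 0, 0.005, 0, 0, 0],
    [0, 0, 0, 0.01, 0, 0, 0],
    [0, 0, 0, 0.012, 0, 0, 0],
    [0, 0, 0, 0.012, 0, 0, 0]
  ]
}}

```text
time: 11.45
tool_pos: [0.5704, -0.1008, 0.1167]
tool_rot: [-0.001, 0.505, 0.863, -0.001]
contact_force: [-15.6, 6.2, 20.3]
gripper_width: 0.597
```

A firm stop at underside ≈0.0915 m, so it's home. I'll relax the pressure, release and retreat.

Call:
{"method": "carry_out", "body": {
  "moves": [
    [0, 0, 0, -0.01, 0, 0, 0],
    [0, 0, 0, -0.014, 0, 0, 0],
    [1, 0, 0, -0.014, 0, 0, 0],
    [1, 0, 0, -0.014, 0, 0, 0],
    [1, 0, 0, -0.014, 0, 0, 0],
    [1, 0, 0, -0.014, 0, 0, 0],
    [1, 0, 0, -0.014, 0, 0, 0],
    [1, 0, 0, -0.014, 0, 0, 0]
  ]
}}

```text
time: 12.12
tool_pos: [0.5707, -0.1008, 0.1176]
tool_rot: [0.0, 0.505, 0.863, 0.0]
contact_force: [0.4, 0.9, 0.8]
gripper_width: 1.001
```

Call:
{"method": "carry_out", "body": {
  "moves": [
    [1, 0, 0, -0.05, 0, 0, 0],
    [1, 0, 0, -0.1, 0, 0, 0],
    [1, 0, 0, -0.2, 0, 0, 0],
    [1, 0, 0, -0.3, 0, 0, 0],
    [1, 0, 0, -0.3, 0, 0, 0],
    [1, 0, 0, -0.3, 0, 0, 0]
  ]
}}

```text
time: 12.62
tool_pos: [0.5723, -0.1012, 0.2417]
tool_rot: [0.004, 0.505, 0.863, 0.001]
contact_force: [-0.7, 0.9, 0.0]
gripper_width: 0.999
```

```bash
python3 - <<'E'
from h import *
s=manip.state();p,R=pose();print(p,s["contact_force"],s["gripper_width"],s["time"])
a=manip.grab_frame("wrist")[:,:,::-1];b=manip.grab_frame("scene")[:,:,::-1]
print(proj("wrist",[.5695,-.1,.144]),proj("scene",[.5695,-.1,.144]))
cv2.imwrite("pics/f1.png",np.hstack([cv2.resize(a[120:320,225:425],(400,400),interpolation=3),cv2.resize(b[140:300,210:370],(400,400),interpolation=3)]))
E
```

```text
[ 0.57234738 -0.10123489  0.24166426] [-0.70603721  0.87652752  0.02640054] 0.9993756044293687 12.6167
[323.31635602 212.0156709 ] [283.68813504 222.32684912]
```

View pics/f1.png

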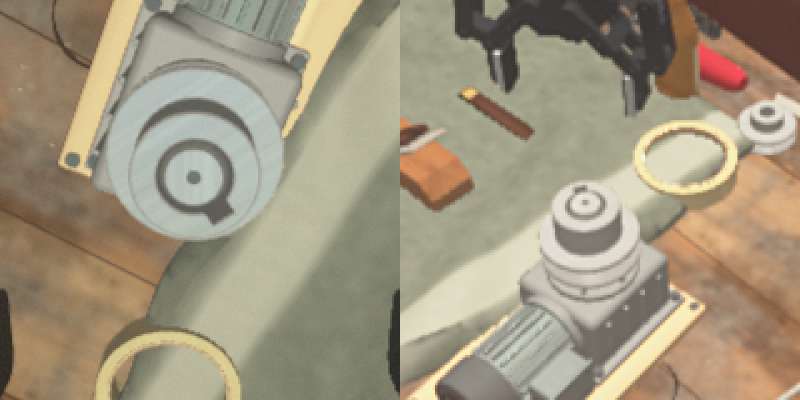

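The pulley is seated level, with the shaft end at zoom (194,178) central in the bore and about 3 mm proud. The gripper is clear.

```bash
python3 -c "
from plant import manip
print(manip.job_done())"
```

```text
the job is handed in; nothing more can be done
None
```

The keyed pulley is back on the gearmotor's shaft, boss up, keyway over the key and home on the shoulder. The job is handed in, at about 12.7 s on the robot's clock.

- **Fitting:** I set the pulley on the taper about 10° short of the key, rested it on the key and turned it under light pressure. The keyway dropped in close to the angle the wrist camera had given, and I slid it down to a firm stop.
- **Forces:** The highest wrist reading was about 26 N in all, during a deliberate check press at the stop. Allowing for the pulley's weight, that is about 30 N on the shaft.
- **Last checks:** The stop put the underside at about 0.0915 m against 0.092 m for the shoulder. The last picture showed the pulley level, with the shaft end central in the bore. The gripper was open and clear, with wrist force near zero.
- **What went wrong:** My first grip pushed the arm up about 5 mm, so I opened and gripped again. On the first descent the pulley caught the taper about 2 mm off in x, at about 9 N, and I shifted it back.
- **Disagreed:** My shaft position estimates differed by about 4 mm between views, so I settled the position by touch.
- **Not checked:** I did not measure the other things on the bench at the end. The tape roll and plain pulley looked in place in the last picture.

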